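# Load the indexing fixture and dial it to the third stop

## Task

Nest the smaller of the two loose metal cups in the holding cup on the grey indexing fixture, upright and right down on its floor, and leave the larger cup where it stands. Then grip the fixture's black bar knob, turn it anticlockwise back to its home end stop, and from there turn it clockwise three clicks to the third stop without ever running past that stop. Finish while still gripping the knob there: do not let go.

Things in the scene. Friction and masses are not known exactly. Their poses are not given: they have to be found in the camera images.
- small_cup: Loose open-topped plain aluminium cup to be nested: 70 mm tall, outer diameter 46 mm at the foot and 52 mm at the rim, wall 3 mm, 0.12 kg (may vary by a third). Stands upright on the table. Origin: centre of the underside; z up.
- large_cup: The other loose aluminium cup, same shape and height but 68 mm at the foot and 74 mm at the rim; it does not fit and must stay where it is. Origin: centre of the underside.
- nest_floor (a point): Centre of the inner floor of the open steel holding cup on the fixture's turntable, 25.5 mm above the table. Its mouth is 24 mm above this floor; the bore tapers from about 60 mm diameter at the mouth to 51 mm at the floor; outer diameter 68 mm. A nested small cup stands 46 mm out of it.
- index_fixture: Grey plate 150 (x) by 310 (y) by 14 mm, fixed to the table. Origin: centre of its underside. Turntable with holding cup centred at its y = +85 mm (the robot's left), bar knob at y = -75 mm. Six thin black marks round the knob show where its nose points at each stop; the longest is home. A plunger in a dark block clicks between the teeth of the knob's disc.
- grip_bar (a point): Black upright bar, the knob's grip: 56 mm long without its nose (its x, pointing to the nose), 16 mm thick (its y), 34 mm tall. Origin: centre of its underside, on the knob's vertical axis, 40.5 mm above the table; top at 74.5 mm. Below it a 26 mm hub and an 82 mm disc whose teeth end 30.5 mm above the table. Pinch it across its thickness from above.
- bar_nose (a point): Edge of the wedge-shaped nose at one end of the grip bar, 38.5 mm from the turning axis, at half the bar's height: it shows which way the knob points. The bar's other end is square.
- index_plate (a joint): Knob angle (rad), growing clockwise seen from above. 0: home, a solid end stop. Click stops every 0.4 rad: 0 (home), 0.4, 0.8, 1.2 (third stop, nose to the fixture's front, -x), 1.6, 2.0 (other end). Starts at the first or second stop. About 0.3 N m passes a click; the knob snaps into the nearest stop and stays. The turntable turns with the knob.

How it is judged:
On the way, in this order (a step that is already met when the one before it is completed fails the run):
1. the small cup stands in the holding cup, down on its floor (horizontal distance between small_cup and nest_floor below 0.006 m and z of small_cup in the frame of nest_floor below 0.003 m and angle between small_cup's own z axis and vertical below 0.1 rad and contact force between the fingers and small_cup below 0.5 N), for 0.2 s.
2. the knob is turned back to its home end stop (value of joint index_plate below 0.1 rad), for 0.1 s.
3. the knob is at the third stop (value of joint index_plate between 1.1 and 1.3 rad), for 0.2 s.
At the end, for the whole second after the job is handed in: The knob is at rest within 0.1 rad of the third stop (1.2 rad) with the fingers still gripping its bar (more than 5 N), and the small cup stands released in the holding cup, within 6 mm of its centre and 3 mm of its floor, tilted less than 0.1 rad (all of step 1 and all of step 3 and velocity of joint index_plate between -0.1 and 0.1 rad/s and contact force between the fingers and index_plate above 5 N); the arm keeps its last pose, push and grip.
It fails at once if the knob is run past the third stop (value of joint index_plate above 1.42 rad).
It fails at once if the larger cup is moved more than 30 mm from its place (distance of large_cup from where it was at the start of the episode above 0.03 m).
It also fails if it takes over 48 s, if anything falls off the work surface, if the arm or the gripper's body presses on something with over 40 N, if the wrist force passes 120 N, or if a joint passes its speed limit or range.

## Robot

A 7-joint arm with a two-finger parallel gripper is mounted at the origin on a cart in front of the work surface, level with it; the furniture and walls round the work are solid. World frame = base frame: x ahead of the robot, y to its left, z up, the work surface at z = 0. Lengths are in m, angles in rad, forces in N, time in s.
With the tool pointing down it reaches from about 0.425 to 0.925 m from the base axis. Payload 6.8 kg.
Tool frame: the origin (TCP) lies midway between the tips of the shut fingers; the grasp point (between the pads) lies manip.tcp_to_grasp behind it (manip.tcp_to_grasp is the distance from the TCP to the grasp point, in m); z points along the fingers, y is the line along which they close (so a half turn about z gives the same grasp; the last joint's range is limited). The gripper opens to 88 mm and grips with 3 to 60 N. Pads are 20 mm wide; open, the fingers measure 115 mm over their backs; the gripper's body (75 mm by 178 mm) begins 61 mm behind the grasp point.
Start: joints at [-1.345, 0.477, 0.022, 1.555, -0.011, 1.109, -0.083], TCP at [0.221, 0.638, 0.223] pointing down, gripper open.
Joint ranges: [-2.96, 2.96], [-0.34, 2.1], [-1.41, 1.46], [0.24, 2.44], [-1.37, 4.51], [0.17, 1.92], [-2.96, 2.96]. Speed limits (rad/s): [2.39, 2.39, 3.14, 3.14, 3.14, 3.14, 3.14].

## Interface

Orientations are given as a rotation vector (axis times angle).
In Python, from cell import observe, camera, order, finder, manip gives the robot as it stands.
- The arm moves only by the tool step_arm, never from a script. Its argument "deltas" is a list of rows, each a list of 6 numbers: the shift along the tool's x, y, z in parts of the range, where 1.0 means 800 mm, then the turn, a rotation vector about the tool's x, y, z in shares of 2 pi rad (1.0 is 2 pi rad). A call has 1 to 12 rows; each row is the pose to reach, as a shift and turn from the pose commanded when the call began, along the tool's axes at that moment; what a row does not reach only later rows make up. A row lasts 1/10 s, in which the tool goes at most 50 mm and 8.59 degrees, less where a joint would pass 70% of its speed; a pose out of reach is approached as far as the arm can. A shift or turn number past 1, either way, is cut back to 1. A call with a gripper value outside its range is refused whole. "grip" is the finger opening in cm, from 0 to 8.78, set as the call begins (left out, the last holds). The fingers move at their own pace and stop on an object; "grip_force" is the grip in N (left out, the last holds). Time passes only in rows, so rows that repeat a pose let the fingers close. It gives the time, the measured TCP pose, the force, the opening and the grip force at its end, in the units of the state.
- observe(): the state, without advancing time (a new reading comes with each control period).
- camera(name): name is "side" or "top" or "wrist"; returns a dict with "color" (384x512x3 uint8, blue, green, red), "fovy" (degrees; the focal length in pixels is half the picture's height over the tangent of half this angle, whatever the lens; pixels are square), "cx", "cy" (the principal point, pixels), "R" (3x3) and "t" (3): a world point X has camera coordinates R X + t. Camera axes: x right, y down, z forward; pixel columns grow to the right and rows downward; lengths in m; the calibration is good to about 2 mm. A picture is of the moment at which its call begins. There is no depth.
- order.hand_in(): hands the job in; it is judged then, once.
Trained networks look in a picture, given as the dict that the camera call returned (one of the last four; its "shot" number tells which), for a name from the list of things; names that differ only in an ending like _2 or _b are one class to them, and where a whole thing is asked for, a point or a joint stands for the part that bears it (a point fixed in the world has none). Each returns a list of dicts, best first, with "score" (0 to 1); they miss things now and then, are a little off and sometimes report something else, mostly with a low value. They report only what shows in the picture. A call takes as long as a camera call.
- finder.boxes_of(name, picture): "extent" ([left, top, width, height] in pixels, round what is visible of it).
- finder.trace(name, picture): "pixels" (384x512 bool, what is visible of it) and "extent" ([left, top, width, height] in pixels, round what is visible of it).
The state is a dict: "t": time; "qpos": joint angles; "joint_velocities": joint speeds; "effort": joint torques, N m; "tool_pos": TCP position; "eef_rot": TCP orientation; "ft_force": force on the tool from outside, world axes, zero at the start; "torque": the same for the moment, N m; "width": opening from 0.0 (shut) to 1.0 (fully open); "grip_force": force on a finger pad.
Only numpy, scipy, OpenCV 4.12 (cv2) and the standard library are available. Lean on these libraries where they do the work, as an engineer would, in place of code of your own. Each camera call takes 0.05 s, during which the arm holds its last target. There are 200 camera calls.

## Working session

There is one attempt and no reset: what is moved stays moved. The work goes in short steps, Python scripts to look and compute and a tool call to move; the robot and the scene stay as the last step left them, time stands still between calls to the robot, and variables do not carry over. Pictures are saved under pics/ and viewed, at most 11 in all, crops included, and the job is handed in when it is done.

Besides the shell and the picture viewer there is one more tool, called after "Request:" as name(argument=value, ...), one argument or row to a line, values as JSON. step_arm: Moves the arm, as the interface text tells. Its arguments: {"type":"object","properties":{"deltas":{"type":"array"},"grip":{"type":"number"},"grip_force":{"type":"number"}},"required":["deltas"]}

```bash
mkdir -p pics; cat > h.py <<'E'
import numpy as np, cv2
from cell import observe, camera, order, finder, manip
from scipy.spatial.transform import Rotation as Rn
def ray(p,u,v):
    f=p["color"].shape[0]/2/np.tan(np.radians(p["fovy"])/2)
    R=np.array(p["R"]);t=np.array(p["t"])
    d=R.T@np.array([(u-p["cx"])/f,(v-p["cy"])/f,1.]);return -R.T@t,d
def onz(p,u,v,z):
    c,d=ray(p,u,v);return c+d*(z-c[2])/d[2]
def proj(p,X):
    f=p["color"].shape[0]/2/np.tan(np.radians(p["fovy"])/2)
    c=np.array(p["R"])@np.array(X,float)+np.array(p["t"]);return np.array([p["cx"]+f*c[0]/c[2],p["cy"]+f*c[1]/c[2]])
E
python3 - <<'E'
from h import *
s=observe();print(s["tool_pos"],s["eef_rot"],s["width"],manip.tcp_to_grasp)
ims=[]
for n in["top","side"]:
    p=camera(n);ims.append(p["color"]);print(n,p["fovy"],p["cx"],p["cy"],-np.array(p["R"]).T@np.array(p["t"]))
    for k in["small_cup","large_cup","index_fixture","grip_bar","bar_nose","nest_floor"]:
        try:
            print(k,[(np.round(b["extent"]).tolist(),round(b["score"],2)) for b in finder.boxes_of(k,p)[:3]])
        except Exception as e: print(k,e)
    cv2.imwrite(f"pics/{n}0.png",p["color"])
E
```

```text
[0.22097259 0.63716646 0.22170261] [-5.21858423e-01 -3.09778833e+00  2.80684752e-03] 1.0027370956957133 0.0187
top 48.397092313428274 257.90390085451094 193.60011508838772 [0.34796144 0.01218049 1.17103933]
small_cup [([324.0, 146.0, 25.0, 24.0], 0.71)]
large_cup [([315.0, 193.0, 31.0, 34.0], 0.86)]
index_fixture [([144.0, 151.0, 122.0, 86.0], 0.82)]
grip_bar [([217.0, 170.0, 30.0, 29.0], 0.58)]
bar_nose [([215.0, 166.0, 32.0, 32.0], 0.97)]
nest_floor [([156.0, 180.0, 35.0, 39.0], 0.57)]
side 55.62696489093195 255.80181789345895 188.55394269909428 [0.44139454 0.67474776 0.54477248]
small_cup [([237.0, 132.0, 14.0, 28.0], 0.6)]
large_cup [([281.0, 136.0, 28.0, 34.0], 0.8)]
index_fixture [([214.0, 183.0, 90.0, 124.0], 0.63)]
grip_bar [([230.0, 187.0, 36.0, 41.0], 0.76)]
bar_nose [([230.0, 187.0, 37.0, 39.0], 0.92)]
nest_floor [([229.0, 245.0, 56.0, 48.0], 0.94)]
```

View pics/top0.png

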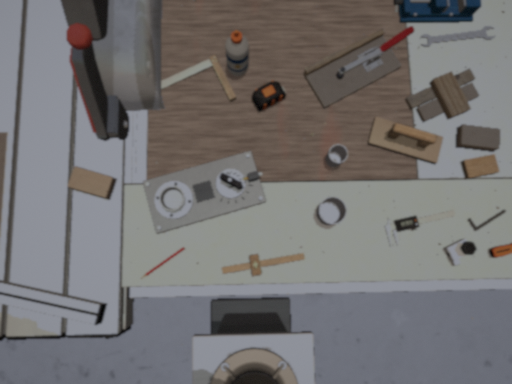

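View pics/side0.png

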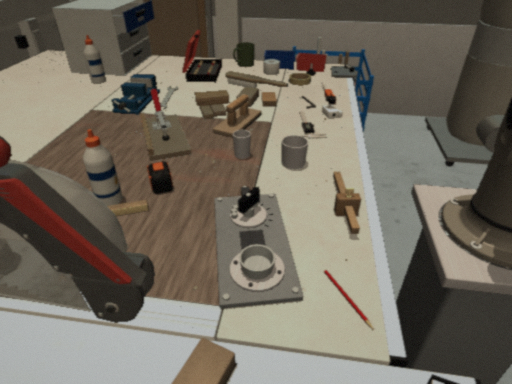

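The top view shows the fixture tilted, with the holding cup near (174,198), the knob near (231,181), the small cup near (337,157) and the large cup near (330,211). The side view agrees. Next I'll zoom in and measure.

```bash
python3 - <<'E'
from h import *
p=camera("top")
cv2.imwrite("pics/z1.png",cv2.resize(p["color"][140:240,135:268],None,fx=6,fy=6,interpolation=cv2.INTER_CUBIC))
q=camera("side")
from scipy.optimize import least_squares
T={}
for k in["small_cup","large_cup","nest_floor","index_fixture","grip_bar"]:
    for n,c in(("top",p),("side",q)):
        r=finder.trace(k,c)
        if r:
            m=r[0]["pixels"];ys,xs=np.nonzero(m);T[k,n]=m
            (cx,cy),rad=cv2.minEnclosingCircle(np.c_[xs,ys].astype(np.float32))
            print(k,n,r[0]["score"],r[0]["extent"],"mean",xs.mean(),ys.mean(),"encl",cx,cy,rad)
# fit cup poses by silhouette (hull of projected foot and rim circles)
a=np.linspace(0,2*np.pi,40)
def sil(c,x,y,rf,rr,z0,h):
    P=[proj(c,[x+r*np.cos(t),y+r*np.sin(t),z]) for r,z in((rf,z0),(rr,z0+h)) for t in a]
    P=np.array(P);return np.r_[P.min(0),P.max(0)]
for k,rf,rr,z0,h in(("small_cup",.023,.026,0,.07),("large_cup",.034,.037,0,.07)):
    for cams in((p,"top"),),((q,"side"),),((p,"top"),(q,"side")):
        def f(v):
            o=[]
            for c,n in cams:
                ys,xs=np.nonzero(T[k,n]);o.append(sil(c,*v,rf,rr,z0,h)-np.r_[xs.min(),ys.min(),xs.max()+1,ys.max()+1])
            return np.concatenate(o)
        s=least_squares(f,[.45,-.2]);print(k,[n for _,n in cams],s.x,s.fun.round(1))
ys,xs=np.nonzero(T["index_fixture","top"])
r=cv2.minAreaRect(np.c_[xs,ys].astype(np.float32));print(r,[onz(p,*b,.012)[:2].round(4) for b in cv2.boxPoints(r)],onz(p,*r[0],.012))
E
```

```text
small_cup top 0.76 [323.6, 144.3, 26.2, 25.9] mean 335.6246913580247 155.26666666666668 encl 335.3571472167969 155.64285278320312 12.545940399169922
small_cup side 0.79 [236.4, 130.4, 14.2, 30.2] mean 241.27901785714286 143.18303571428572 encl 241.0 143.625 14.513564109802246
large_cup top 0.58 [313.8, 194.2, 33.6, 31.9] mean 330.5632823365786 210.5702364394993 encl 330.558837890625 210.6764678955078 15.909948348999023
large_cup side 0.85 [281.5, 135.7, 29.7, 34.4] mean 293.3019108280255 151.49171974522292 encl 292.8307189941406 151.55511474609375 17.564104080200195
nest_floor top 0.92 [155.8, 180.8, 36.3, 37.3] mean 173.04220499569337 199.2885443583118 encl 172.76414489746094 198.91510009765625 19.563886642456055
nest_floor side 0.79 [227.9, 247.2, 56.2, 47.0] mean 256.2537236774525 268.2136620441705 encl 256.3302001953125 269.5 26.898601531982422
index_fixture top 0.7 [144.6, 149.1, 122.8, 87.6] mean 203.24667099707696 191.5193244559922 encl 203.2916717529297 192.9401092529297 62.1109733581543
index_fixture side 0.93 [215.3, 184.5, 89.0, 124.8] mean 252.94759563496822 251.588919534
[... 348 characters left out ...]
207
small_cup ['top'] [ 0.62067549 -0.2348705 ] [ 0.5 -0.3 -0.5  0.3]
small_cup ['side'] [ 0.6152113  -0.23139062] [-0.2 -0.4  0.2  0.3]
small_cup ['top', 'side'] [ 0.61820727 -0.23445153] [ 0.4  0.7 -0.6  1.1 -1.  -1.  -0.7 -0.3]
large_cup ['top'] [ 0.46796175 -0.21377068] [ 0.3  0.4 -0.3 -0.4]
large_cup ['side'] [ 0.4663055  -0.20944977] [-0.1 -1.   0.1  0.8]
large_cup ['top', 'side'] [ 0.46718192 -0.21293709] [ 0.   0.7 -0.6 -0.1 -0.3 -1.6 -0.1  0.1]
((204.1876220703125, 191.09066772460938), (54.801692962646484, 117.28614807128906), 73.81079864501953) [array([0.5638, 0.2996]), array([ 0.6519, -0.0103]), array([ 0.5032, -0.0495]), array([0.4193, 0.2557])] [0.53351405 0.12512934 0.012     ]
```

View pics/z1.png

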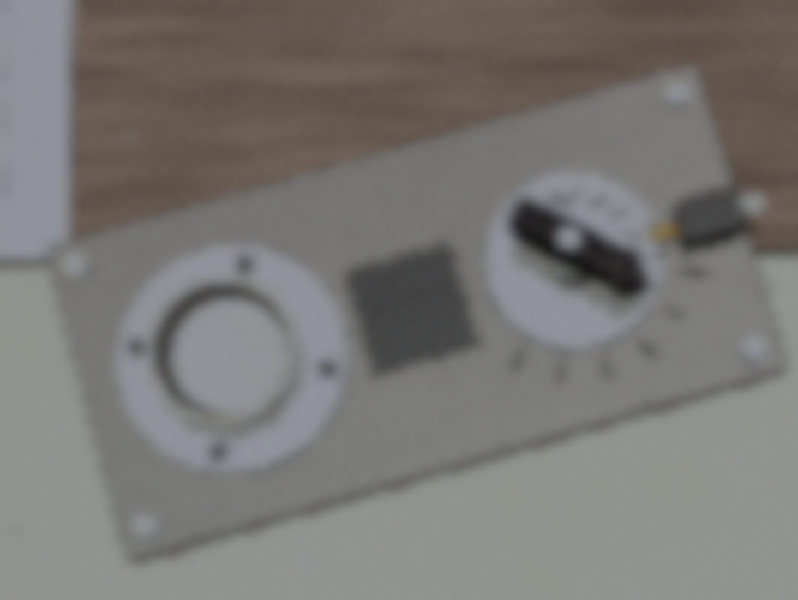

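The zoom puts the holding-cup disc centre near (231,357) and the knob near (572,240). The nose is at lower right, about (640,285), pointing about 30° below right, which is the first stop. The longest mark, home, is at (693,271). The third mark is at (605,368).

```bash
cat >> h.py <<'E'
def rowto(pos,head,base=None):
    """shift cm, turn deg to reach TCP pos with tool y heading (deg), pointing straight down"""
    s=observe();R0=Rn.from_rotvec(s["eef_rot"]);h=np.radians(head)
    y=np.array([np.cos(h),np.sin(h),0]);z=np.array([0,0,-1.]);x=np.cross(y,z)
    R1=Rn.from_matrix(np.c_[x,y,z])
    d=R0.inv().apply(np.array(pos)-s["tool_pos"])*100;r=(R0.inv()*R1).as_rotvec(degrees=True)
    print("row",d.round(2),r.round(2),"from",np.round(s["tool_pos"],4),"head",np.degrees(np.arctan2(*R0.as_matrix()[1::-1,1])).round(2),"t",s["t"])
E
python3 - <<'E'
from h import *
p=camera("top");q=camera("side")
c1,d1=ray(p,118,132);c2,d2=ray(q,140,300)
A=np.c_[d1,-d2];k=np.linalg.lstsq(A,c2-c1,rcond=None)[0];print("handle",c1+d1*k[0],c2+d2*k[1])
g=lambda u,v,z:onz(p,135+(u+.5)/6-.5,140+(v+.5)/6-.5,z)
print("nest",g(231,357,.022),"knobdisc",g(573,262,.028),"knobtop",g(572,238,.0745))
for a in((60,250),(690,70),(785,370),(135,560)):print(g(*a,.014))
w=camera("wrist");print("wrist cam",-np.array(w["R"]).T@np.array(w["t"]))
rowto([.618,-.234,.20],-25)
E
```

```text
handle [0.68541275 0.34598138 0.0714919 ] [0.67377276 0.34388158 0.06728212]
nest [0.51134084 0.20794904 0.022     ] knobdisc [0.55140659 0.0535288  0.028     ] knobtop [0.55371977 0.05217639 0.0745    ]
[0.56293785 0.28731448 0.014     ]
[ 0.64344233 -0.00100197  0.014     ]
[ 0.50248719 -0.04193911  0.014     ]
[0.421393   0.25113584 0.014     ]
wrist cam [0.15264633 0.6611519  0.38478399]
row [-66.06 -69.36   2.26] [ 0.   -0.   95.87] from [0.2211 0.6378 0.2227] head 70.87 t 1.45
```

Units first: shifts go in shares of 800 mm and turns go in shares of 2 pi rad. So -69.4 cm is -0.8675, -66 cm is -0.825, 96 degrees is 0.2667.

Request:
step_arm(
  deltas=[
    [-0.825, -0.8675, 0, 0, 0, 0.2667],
    [-0.825, -0.8675, 0, 0, 0, 0.2667],
    [-0.825, -0.8675, 0, 0, 0, 0.2667],
    [-0.825, -0.8675, 0, 0, 0, 0.2667],
    [-0.825, -0.8675, 0, 0, 0, 0.2667],
    [-0.825, -0.8675, 0, 0, 0, 0.2667],
    [-0.825, -0.8675, 0, 0, 0, 0.2667],
    [-0.825, -0.8675, 0, 0, 0, 0.2667],
    [-0.825, -0.8675, 0, 0, 0, 0.2667],
    [-0.825, -0.8675, 0, 0, 0, 0.2667],
    [-0.825, -0.8675, 0, 0, 0, 0.2667],
    [-0.825, -0.8675, 0, 0, 0, 0.2667],
  ],
  grip=8.5,
)

```text
t: 2.65
tool_pos: [0.47, 0.0897, 0.2231]
eef_rot: [-2.655, -1.679, -0.002]
ft_force: [1.2, 1.5, -0.3]
width: 0.97
grip_force: 0.0
```

```bash
python3 - <<'E'
from h import *
rowto([.618,-.234,.20],-25)
E
```

```text
row [-22.91  27.24   2.3 ] [ 0.03 -0.08 -0.37] from [0.47   0.0897 0.2231] head -25.37 t 2.65
```

In the tool's units: 27.2 cm is 0.34, 2.3 cm is 0.0288.

Request:
step_arm(
  deltas=[
    [-0.2863, 0.34, 0.0288, 0, 0, 0],
    [-0.2863, 0.34, 0.0288, 0, 0, 0],
    [-0.2863, 0.34, 0.0288, 0, 0, 0],
    [-0.2863, 0.34, 0.0288, 0, 0, 0],
    [-0.2863, 0.34, 0.0288, 0, 0, 0],
    [-0.2863, 0.34, 0.0288, 0, 0, 0],
    [-0.2863, 0.34, 0.0288, 0, 0, 0],
    [-0.2863, 0.34, 0.0288, 0, 0, 0],
    [-0.2863, 0.34, 0.0288, 0, 0, 0],
    [-0.2863, 0.34, 0.0288, 0, 0, 0],
  ],
)

```text
t: 3.65
tool_pos: [0.6183, -0.2297, 0.1994]
eef_rot: [-2.649, -1.686, -0.0]
ft_force: [1.0, -0.1, -0.2]
width: 0.968
grip_force: 0.0
```

```bash
python3 - <<'E'
from h import *
w=camera("wrist");cv2.imwrite("pics/w1.png",w["color"])
r=finder.trace("small_cup",w)
a=np.linspace(0,2*np.pi,60)
for b in r[:2]:
    m=b["pixels"];ys,xs=np.nonzero(m);print(b["score"],b["extent"])
    B=np.r_[xs.min(),ys.min(),xs.max()+1,ys.max()+1]
from scipy.optimize import least_squares
m=r[0]["pixels"];ys,xs=np.nonzero(m);B=np.r_[xs.min(),ys.min(),xs.max()+1,ys.max()+1]
def f(v):
    P=np.array([proj(w,[v[0]+R*np.cos(t),v[1]+R*np.sin(t),z]) for R,z in((.023,0),(.026,.07)) for t in a])
    return np.r_[P.min(0),P.max(0)]-B
s=least_squares(f,[.618,-.234]);print(s.x,s.fun)
rowto([*s.x,.05],-25)
E
```

```text
0.83 [230.6, 159.0, 53.1, 60.3]
[ 0.61791689 -0.23522688] [-0.04947487 -0.03676523  0.04947514  0.0352911 ]
row [-0.62  0.22 14.97] [-0.03 -0.08  0.03] from [ 0.6185 -0.2289  0.1997] head -24.97 t 3.75
```

View pics/w1.png

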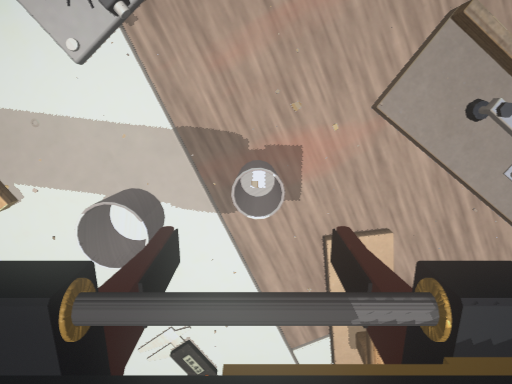

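The wrist view shows the small cup at about (258,190), clear between the fingers. The fit agrees with the top view at (0.618, -0.235). Descending.

In the tool's units: 12 cm is 0.15, 11 cm is 0.1375.

Request:
step_arm(
  deltas=[
    [-0.0075, 0.0025, 0.05, 0, 0, 0],
    [-0.0075, 0.0025, 0.1, 0, 0, 0],
    [-0.0075, 0.0025, 0.1375, 0, 0, 0],
    [-0.0075, 0.0025, 0.15, 0, 0, 0],
    [-0.0075, 0.0025, 0.15, 0, 0, 0],
  ],
)

```text
t: 4.25
tool_pos: [0.6171, -0.2359, 0.0789]
eef_rot: [-2.648, -1.686, 0.002]
ft_force: [0.9, 0.6, 0.1]
width: 0.969
grip_force: 0.0
```

```bash
python3 - <<'E'
from h import *
rowto([.618,-.235,.037],-25)
E
```

```text
row [0.11 0.05 4.19] [-0.13 -0.01 -0.03] from [ 0.6171 -0.2359  0.0789] head -25.03 t 4.25
```

In the tool's units: 4.2 cm is 0.0525, 3 cm is 0.0375.

Request:
step_arm(
  deltas=[
    [0.0013, 0, 0.0375, 0, 0, 0],
    [0.0013, 0, 0.0525, 0, 0, 0],
    [0.0013, 0, 0.0525, 0, 0, 0],
    [0.0013, 0, 0.0525, 0, 0, 0],
  ],
)

```text
t: 4.65
tool_pos: [0.6188, -0.2369, 0.039]
eef_rot: [2.65, 1.685, 0.001]
ft_force: [0.2, -0.7, 0.5]
width: 0.971
grip_force: 0.0
```

Request:
step_arm(
  deltas=[
    [0, 0, 0, 0, 0, 0],
    [0, 0, 0, 0, 0, 0],
    [0, 0, 0, 0, 0, 0],
    [0, 0, 0, 0, 0, 0],
    [0, 0, 0, 0, 0, 0],
    [0, 0, 0, 0, 0, 0],
    [0, 0, 0, 0, 0, 0],
    [0, 0, 0, 0, 0, 0],
  ],
  grip=3.5,
  grip_force=15,
)

```text
t: 5.45
tool_pos: [0.6181, -0.2367, 0.0379]
eef_rot: [-2.651, -1.685, -0.0]
ft_force: [-0.9, 0.8, 4.0]
width: 0.587
grip_force: 15.0
```

Gripped at 51.5 mm. Lifting straight up.

In the tool's units: -13 cm is -0.1625, -9 cm is -0.1125.

Request:
step_arm(
  deltas=[
    [0, 0, -0.025, 0, 0, 0],
    [0, 0, -0.0625, 0, 0, 0],
    [0, 0, -0.1125, 0, 0, 0],
    [0, 0, -0.1625, 0, 0, 0],
    [0, 0, -0.1625, 0, 0, 0],
  ],
)

```text
t: 5.95
tool_pos: [0.6209, -0.2387, 0.1732]
eef_rot: [2.646, 1.68, 0.009]
ft_force: [0.0, -0.9, -0.8]
width: 0.591
grip_force: 15.0
```

```bash
python3 - <<'E'
from h import *
print(observe()["grip_force"],observe()["width"]);rowto([.511,.207,.165],-25)
E
```

```text
14.999920028246834 0.5906661024143376
row [ 35.67 -28.9    0.59] [ 0.52 -0.06 -0.16] from [ 0.6209 -0.2387  0.1732] head -25.16 t 5.95
```

In the tool's units: 35.7 cm is 0.4463, -28.9 cm is -0.3613.

Request:
step_arm(
  deltas=[
    [0.025, -0.02, 0.005, 0, 0, 0],
    [0.0675, -0.055, 0.005, 0, 0, 0],
    [0.1125, -0.0913, 0.005, 0, 0, 0],
    [0.1588, -0.1288, 0.005, 0, 0, 0],
    [0.2063, -0.1675, 0.005, 0, 0, 0],
    [0.2538, -0.2063, 0.005, 0, 0, 0],
    [0.3013, -0.2438, 0.005, 0, 0, 0],
    [0.3488, -0.2825, 0.005, 0, 0, 0],
    [0.3875, -0.3138, 0.005, 0, 0, 0],
    [0.4188, -0.3388, 0.005, 0, 0, 0],
    [0.4375, -0.3538, 0.005, 0, 0, 0],
    [0.4463, -0.3613, 0.005, 0, 0, 0],
  ],
)

```text
t: 7.15
tool_pos: [0.5067, 0.2115, 0.1627]
eef_rot: [-2.648, -1.689, 0.002]
ft_force: [0.4, 0.3, -0.9]
width: 0.587
grip_force: 15.0
```

Request:
step_arm(
  deltas=[
    [0, 0, 0, 0, 0, 0],
    [0, 0, 0, 0, 0, 0],
    [0, 0, 0, 0, 0, 0],
  ],
)

```text
t: 7.45
tool_pos: [0.5084, 0.2074, 0.1636]
eef_rot: [2.653, 1.681, -0.0]
ft_force: [0.6, 0.3, -1.2]
width: 0.586
grip_force: 15.0
```

```bash
python3 - <<'E'
from h import *
w=camera("wrist");q=camera("side");cv2.imwrite("pics/w2.png",np.hstack([w["color"][:,:],q["color"][130:330,150:350].repeat(2,0)[:384].repeat(2,1)[:, :288]]))
for n,c in(("w",w),("s",q)):
  for k in("small_cup","nest_floor"):
    print(n,k,[(np.round(b["extent"],1).tolist(),round(b["score"],2)) for b in finder.boxes_of(k,c)[:2]])
s=observe();print(s["width"],np.degrees(Rn.from_rotvec(s["eef_rot"]).as_matrix()[:2,2]))
print("pred nest w",proj(w,[.511,.207,.0495]),"pred cup foot",proj(w,[*s["tool_pos"][:2],s["tool_pos"][2]-.037]))
rowto([.511,.207,.165],-25)
E
```

```text
w small_cup [([194.8, 186.0, 117.1, 107.3], 0.58)]
w nest_floor [([201.9, 133.5, 104.7, 83.0], 0.6)]
s small_cup [([243.0, 186.2, 26.9, 51.6], 0.67)]
s nest_floor [([226.9, 246.2, 58.2, 49.6], 0.73)]
0.5859989445918002 [0.0059103  0.00345331]
pred nest w [258.55469295 192.27226277] pred cup foot [254.90042799 220.11951122]
row [-0.04  0.33 -0.13] [ 0.   -0.01 -0.17] from [0.5082 0.2088 0.1637] head -25.17 t 7.75
```

View pics/w2.png

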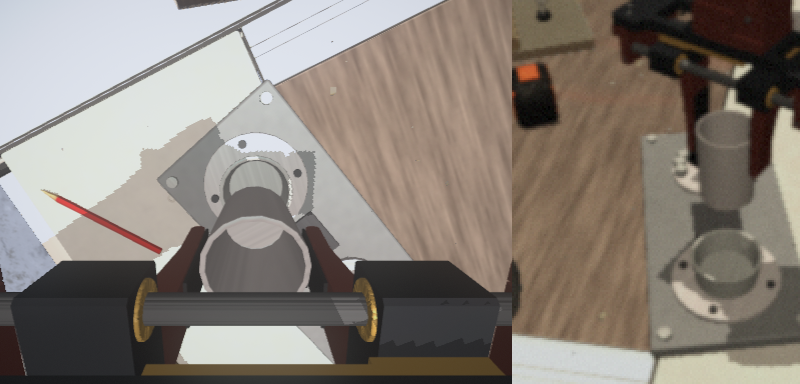

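The wrist view shows the cup upright in the fingers. The mouth of the holding cup spans columns 222–291 with its centre near 256, so about 2 mm to +y of the tool. The taper allows ±7 mm at the mouth, so I'm lowering.

In the tool's units: 7.5 cm is 0.0938, 6.5 cm is 0.0813.

Request:
step_arm(
  deltas=[
    [0, 0.0025, 0.025, 0, 0, 0],
    [0, 0.0025, 0.0563, 0, 0, 0],
    [0, 0.0025, 0.0813, 0, 0, 0],
    [0, 0.0025, 0.0938, 0, 0, 0],
    [0, 0.0025, 0.0938, 0, 0, 0],
    [0, 0.0025, 0.0938, 0, 0, 0],
  ],
)

```text
t: 8.35
tool_pos: [0.5103, 0.2084, 0.0892]
eef_rot: [2.652, 1.685, 0.001]
ft_force: [0.9, 0.0, -0.5]
width: 0.583
grip_force: 15.0
```

```bash
python3 - <<'E'
from h import *
w=camera("wrist");q=camera("side")
cv2.imwrite("pics/w3.png",np.hstack([w["color"][80:330,130:380].repeat(2,0).repeat(2,1)[:500,:400],cv2.resize(q["color"][190:315,205:305],(400,500),interpolation=cv2.INTER_CUBIC)]))
rowto([.5105,.207,.0635],-25)
E
```

```text
row [-0.16  0.06  2.62] [ 0.06 -0.09 -0.13] from [0.5106 0.2086 0.0897] head -25.13 t 8.45
```

View pics/w3.png

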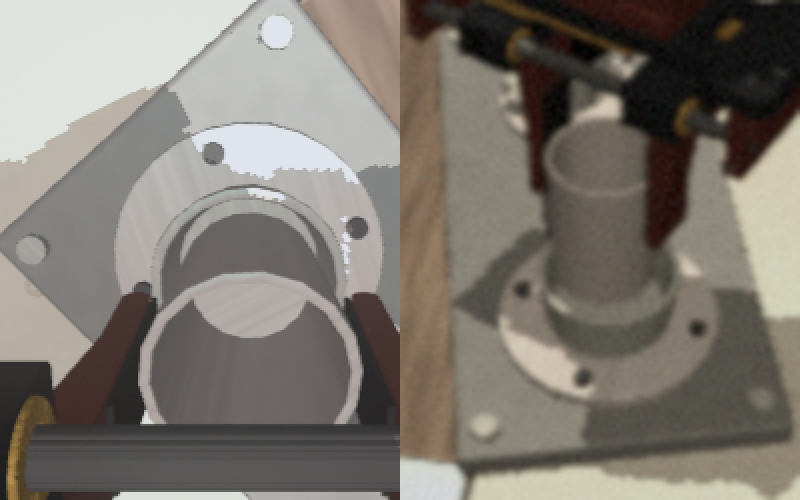

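The cup foot is inside the mouth. Laterally both are centred at crop column 250. Checking the other direction numerically from the edges.

```bash
python3 - <<'E'
from h import *
from scipy.optimize import least_squares
w=camera("wrist");s=observe();a=np.linspace(0,2*np.pi,180)
def fit(r,z,L,Rr,T):
    def f(v):
        P=np.array([proj(w,[v[0]+r*np.cos(t),v[1]+r*np.sin(t),z]) for t in a]);return [P[:,0].min()-L,P[:,0].max()-Rr,P[:,1].min()-T]
    o=least_squares(f,[.51,.207]);print(o.x,o.fun.round(1));return o.x
n=fit(.034,.0495,206,304,172.5);c=fit(.026,s["tool_pos"][2]-.0379+.07,200,310,215.5)
R=Rn.from_rotvec(s["eef_rot"]).as_matrix()
print("nest-cup tool xy mm",(R.T@np.r_[n-c,0]*1000).round(1),s["tool_pos"])
E
```

```text
[0.50951268 0.20805073] [-0.8  0.8  0.1]
[0.5104679  0.21027989] [-1.7  1.7  0.2]
nest-cup tool xy mm [-2.4  0.1 -0. ] [0.51055186 0.2087066  0.08965645]
```

In the tool's units: 2.5 cm is 0.0313, 2.4 cm is 0.03.

Request:
step_arm(
  deltas=[
    [-0.0025, 0, 0.0075, 0, 0, 0],
    [-0.0025, 0, 0.015, 0, 0, 0],
    [-0.0025, 0, 0.0225, 0, 0, 0],
    [-0.0025, 0, 0.0275, 0, 0, 0],
    [-0.0025, 0, 0.03, 0, 0, 0],
    [-0.0025, 0, 0.0313, 0, 0, 0],
    [-0.0025, 0, 0.0313, 0, 0, 0],
  ],
)

```text
t: 9.2
tool_pos: [0.509, 0.2065, 0.0636]
eef_rot: [2.652, 1.685, -0.0]
ft_force: [0.7, -0.5, -1.6]
width: 0.588
grip_force: 15.0
```

In the tool's units: 0.2 cm is 0.0025, 0.1 cm is 0.0013.

Request:
step_arm(
  deltas=[
    [0, 0, 0.0013, 0, 0, 0],
    [0, 0, 0.0025, 0, 0, 0],
    [0, 0, 0.0025, 0, 0, 0],
  ],
)

```text
t: 9.5
tool_pos: [0.5095, 0.2068, 0.0631]
eef_rot: [-2.651, -1.684, -0.002]
ft_force: [-4.6, -0.8, 13.7]
width: 0.588
grip_force: 15.0
```

Contact is at the floor height (13.7 N). Releasing.

In the tool's units: -0.1 cm is -0.0013.

Request:
step_arm(
  deltas=[
    [0, 0, -0.0013, 0, 0, 0],
    [0, 0, -0.0013, 0, 0, 0],
    [0, 0, -0.0013, 0, 0, 0],
    [0, 0, -0.0013, 0, 0, 0],
    [0, 0, -0.0013, 0, 0, 0],
    [0, 0, -0.0013, 0, 0, 0],
  ],
  grip=8.5,
)

```text
t: 10.1
tool_pos: [0.5089, 0.2066, 0.0626]
eef_rot: [2.651, 1.685, -0.0]
ft_force: [-0.6, -0.4, 0.0]
width: 0.963
grip_force: 0.0
```

In the tool's units: -11 cm is -0.1375, -7 cm is -0.0875.

Request:
step_arm(
  deltas=[
    [0, 0, -0.0375, 0, 0, 0],
    [0, 0, -0.0875, 0, 0, 0],
    [0, 0, -0.1375, 0, 0, 0],
    [0, 0, -0.1375, 0, 0, 0],
  ],
)

```text
t: 10.5
tool_pos: [0.5122, 0.2075, 0.1775]
eef_rot: [-2.652, -1.684, -0.014]
ft_force: [0.7, -1.0, -0.2]
width: 0.967
grip_force: 0.0
```

```bash
python3 - <<'E'
from h import *
w=camera("wrist");q=camera("side")
cv2.imwrite("pics/w4.png",np.hstack([w["color"],cv2.resize(q["color"][180:310,205:305],(288,384),interpolation=cv2.INTER_CUBIC)]))
from scipy.optimize import least_squares
a=np.linspace(0,2*np.pi,120)
m=finder.trace("small_cup",w);print(len(m))
if m:
    ys,xs=np.nonzero(m[0]["pixels"]);print(m[0]["score"],m[0]["extent"])
for z in(.0955,.105):
  print(z,np.round([[f(np.array([proj(w,[.5095+.026*np.cos(t),.2068+.026*np.sin(t),z]) for t in a])[:,i]) for f in(np.min,np.max)] for i in(0,1)],1).tolist())
rowto([.5525,.0525,.17],-27.5)
E
```

```text
1
0.85 [219.5, 166.6, 62.7, 65.7]
0.0955 [[220.9, 284.9], [174.3, 235.7]]
0.105 [[219.6, 286.0], [176.6, 240.2]]
row [-12.09  10.53   0.21] [-0.04  0.01  2.39] from [0.5084 0.2067 0.1721] head -25.11 t 10.65
```

View pics/w4.png

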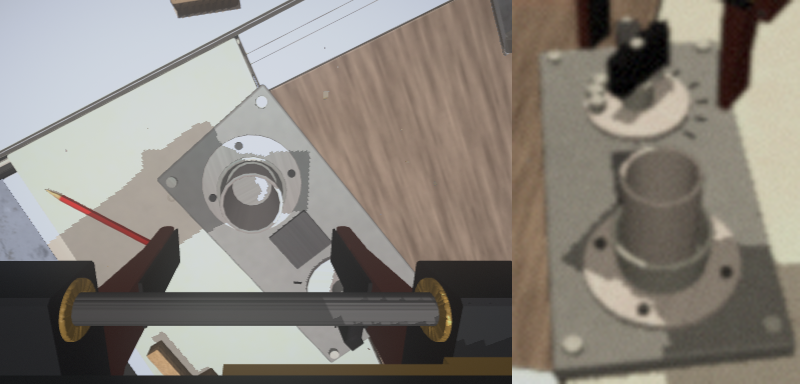

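The cup stands upright and nested, with its rim at columns 221–283 as predicted for a seated cup. Moving over the knob to look there.

In the tool's units: -12.1 cm is -0.1513, -11.5 cm is -0.1438, 2 degrees is 0.0056.

Request:
step_arm(
  deltas=[
    [-0.0375, 0.0325, 0, 0, 0, 0],
    [-0.08, 0.07, 0, 0, 0, 0.0014],
    [-0.1188, 0.1025, 0, 0, 0, 0.0028],
    [-0.1438, 0.125, 0, 0, 0, 0.0042],
    [-0.1513, 0.1313, 0, 0, 0, 0.0056],
    [-0.1513, 0.1313, 0, 0, 0, 0.0056],
    [-0.1513, 0.1313, 0, 0, 0, 0.0056],
  ],
)

```text
t: 11.35
tool_pos: [0.5519, 0.0541, 0.1717]
eef_rot: [-2.678, -1.64, 0.002]
ft_force: [-0.7, 0.3, -0.0]
width: 0.968
grip_force: 0.0
```

```bash
python3 - <<'E'
from h import *
w=camera("wrist");c=w["color"].copy()
cv2.imwrite("pics/w5.png",cv2.resize(c[100:300,120:390],None,fx=2.9,fy=2.9,interpolation=cv2.INTER_CUBIC))
r=finder.trace("grip_bar",w);m=r[0]["pixels"];ys,xs=np.nonzero(m);print(r[0]["score"],r[0]["extent"])
print(cv2.minAreaRect(np.c_[xs,ys].astype(np.float32)))
print(proj(w,[.5525,.0525,.0745]))
g=c.max(2);top=(g<60)&m;print(top.sum())
rowto([.5525,.0525,.15],-27.5)
E
```

```text
0.78 [216.7, 145.3, 78.7, 95.3]
((254.75003051757812, 184.25001525878906), (79.19595336914062, 79.90306854248047), 45.0)
[257.52909274 199.25381799]
715
row [-0.16  0.13  2.21] [-0.07  0.01  0.55] from [0.5521 0.0545 0.1721] head -26.95 t 11.45
```

View pics/w5.png

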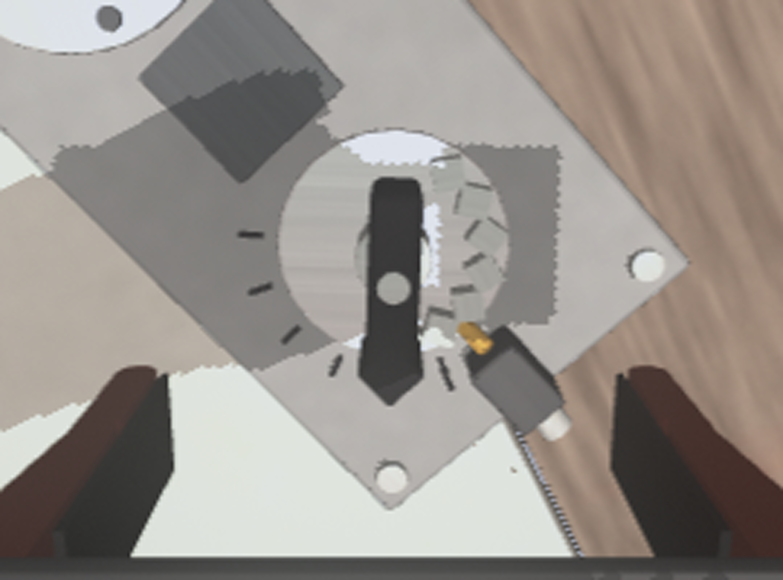

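The wrist view shows the bar almost vertical in the picture, the nose at (390,402), the white axis dot at (393,288) and the long home mark at (445,373) one step anticlockwise. That confirms the first stop. Aligning and lowering with a narrow opening, clear of the plunger block.

In the tool's units: 8 cm is 0.1, 7 cm is 0.0875, 2 degrees is 0.0056.

Request:
step_arm(
  deltas=[
    [-0.0025, 0, 0.025, 0, 0, 0.0056],
    [-0.0025, 0, 0.0625, 0, 0, 0.0056],
    [-0.0025, 0, 0.0875, 0, 0, 0.0056],
    [-0.0025, 0, 0.1, 0, 0, 0.0056],
    [-0.0025, 0, 0.1, 0, 0, 0.0056],
    [-0.0025, 0, 0.1, 0, 0, 0.0056],
  ],
  grip=3.2,
)

```text
t: 12.05
tool_pos: [0.5522, 0.0512, 0.0933]
eef_rot: [2.708, 1.592, 0.001]
ft_force: [0.0, 0.4, 0.7]
width: 0.458
grip_force: 0.0
```

```bash
python3 - <<'E'
from h import *
rowto([.551,.0532,.0445],-28.7)
s=observe();print(s["width"]*8.78,s["qpos"])
w=camera("wrist");cv2.imwrite("pics/w6.png",cv2.resize(w["color"][120:320,120:390],None,fx=2.9,fy=2.9))
E
```

```text
row [ 0.12 -0.21  4.88] [ 0.03 -0.03 -0.38] from [0.5522 0.0512 0.0933] head -29.08 t 12.05
4.018463048101669 [-0.6632195   0.50567506  0.59710619  1.98841062 -0.40445521  0.76485578
 -0.33492729]
```

View pics/w6.png

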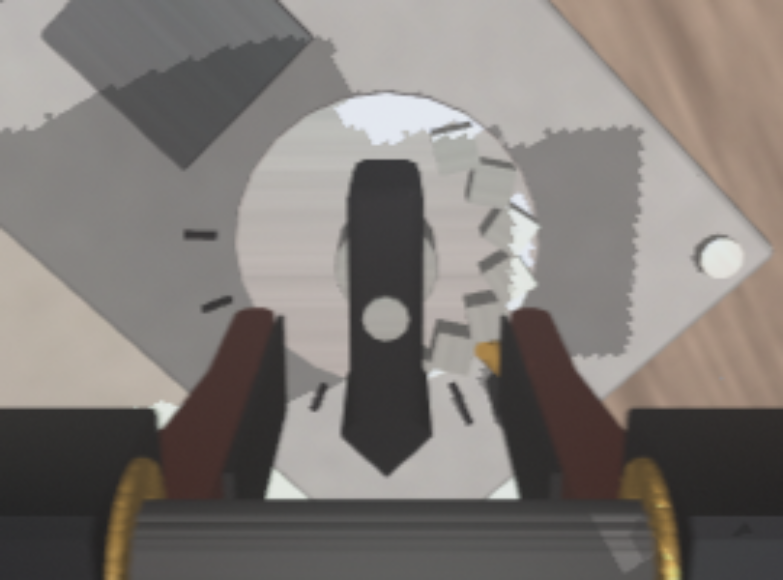

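The bar is centred at column 386 between fingers at 282 and 502, so about 1 mm off, and it is parallel to the pads. Lowering the rest of the way and closing.

In the tool's units: 4.8 cm is 0.06, 4.2 cm is 0.0525.

Request:
step_arm(
  deltas=[
    [0.0013, -0.0013, 0.0188, 0, 0, 0],
    [0.0013, -0.0013, 0.0375, 0, 0, 0],
    [0.0013, -0.0013, 0.0525, 0, 0, 0],
    [0.0013, -0.0013, 0.06, 0, 0, 0],
    [0.0013, -0.0013, 0.06, 0, 0, 0],
  ],
)

```text
t: 12.6
tool_pos: [0.5505, 0.0517, 0.0433]
eef_rot: [-2.708, -1.591, 0.004]
ft_force: [0.5, -0.5, 0.3]
width: 0.363
grip_force: 0.0
```

Request:
step_arm(
  deltas=[
    [0, 0, 0, 0, 0, 0],
    [0, 0, 0, 0, 0, 0],
    [0, 0, 0, 0, 0, 0],
    [0, 0, 0, 0, 0, 0],
    [0, 0, 0, 0, 0, 0],
    [0, 0, 0, 0, 0, 0],
  ],
  grip=1.0,
  grip_force=40,
)

```text
t: 13.2
tool_pos: [0.5513, 0.0523, 0.0451]
eef_rot: [-2.708, -1.591, -0.0]
ft_force: [-2.6, 0.1, 5.2]
width: 0.178
grip_force: 40.0
```

```bash
python3 - <<'E'
from h import *
s=observe();print(s["ft_force"],s["torque"],s["width"]*8.78,s["grip_force"])
rowto([.551,.0532,.0445],-28.7)
E
```

```text
[-2.55582604  0.05069668  5.22894497] [0.08317111 0.73895099 0.02354111] 1.5666173448260743 39.998685121536255
row [ 0.07 -0.07  0.06] [-0.02 -0.03 -0.42] from [0.5513 0.0523 0.0451] head -29.12 t 13.2
```

Gripped. Turning anticlockwise to home.

In the tool's units: -24 degrees is -0.0667.

Request:
step_arm(
  deltas=[
    [0, 0, 0, 0, 0, -0.0111],
    [0, 0, 0, 0, 0, -0.0222],
    [0, 0, 0, 0, 0, -0.0333],
    [0, 0, 0, 0, 0, -0.0444],
    [0, 0, 0, 0, 0, -0.0556],
    [0, 0, 0, 0, 0, -0.0639],
    [0, 0, 0, 0, 0, -0.0667],
    [0, 0, 0, 0, 0, -0.0667],
    [0, 0, 0, 0, 0, -0.0667],
  ],
)

```text
t: 14.1
tool_pos: [0.552, 0.052, 0.045]
eef_rot: [2.32, 2.117, 0.002]
ft_force: [-0.0, 1.2, 5.7]
width: 0.181
grip_force: 40.1
```

```bash
python3 - <<'E'
from h import *
s=observe();print(s["ft_force"],s["torque"],s["width"]*8.78,s["grip_force"])
rowto([.551,.0532,.0445],-5.8)
w=camera("wrist");cv2.imwrite("pics/w7.png",cv2.resize(w["color"][120:320,120:390],None,fx=2.9,fy=2.9))
E
```

```text
[-0.03093735  1.19661351  5.67681351] [ 0.170918    0.15911457 -0.58060962] 1.587415325645114 40.09651243686676
row [ 0.11 -0.11  0.05] [ 0.07 -0.03  0.56] from [0.552 0.052 0.045] head -5.24 t 14.1
```

View pics/w7.png

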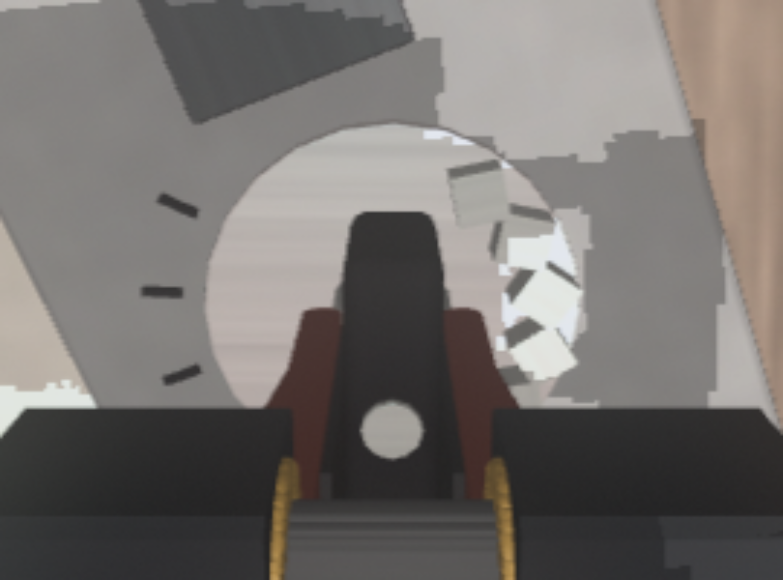

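The wrist shows the bar held in line with the pads, its dot at (392,430). The turn was 23.9° and the resisting moment of 0.58 N·m exceeds a click, so this is the home end stop. Turning clockwise toward the third stop.

In the tool's units: 47 degrees is 0.1306.

Request:
step_arm(
  deltas=[
    [0, 0, 0, 0, 0, 0.0111],
    [0, 0, 0, 0, 0, 0.025],
    [0, 0, 0, 0, 0, 0.0389],
    [0, 0, 0, 0, 0, 0.0528],
    [0, 0, 0, 0, 0, 0.0667],
    [0, 0, 0, 0, 0, 0.0806],
    [0, 0, 0, 0, 0, 0.0944],
    [0, 0, 0, 0, 0, 0.1083],
    [0, 0, 0, 0, 0, 0.1194],
    [0, 0, 0, 0, 0, 0.1278],
    [0, 0, 0, 0, 0, 0.1306],
    [0, 0, 0, 0, 0, 0.1306],
  ],
)

```text
t: 15.35
tool_pos: [0.5507, 0.0527, 0.045]
eef_rot: [-2.97, -1.02, 0.002]
ft_force: [-4.3, 2.7, 10.3]
width: 0.181
grip_force: 40.0
```

```bash
python3 - <<'E'
from h import *
s=observe();print(s["ft_force"],s["torque"],s["width"]*8.78,s["grip_force"],s["qpos"])
rowto([.551,.0532,.0445],-74.9)
E
```

```text
[-4.34430576  2.71940753 10.34629861] [0.36830868 0.91232087 0.1585761 ] 1.58995498866706 40.00093638896942 [-0.69416098  0.60864849  0.64521707  2.01583999 -0.56409261  0.70052705
 -0.59894206]
row [ 0.05 -0.02  0.05] [-0.07  0.06 22.82] from [0.5507 0.0527 0.045 ] head -52.08 t 15.35
```

In the tool's units: 22.8 degrees is 0.0633.

Request:
step_arm(
  deltas=[
    [0, 0, 0, 0, 0, 0.0083],
    [0, 0, 0, 0, 0, 0.0167],
    [0, 0, 0, 0, 0, 0.025],
    [0, 0, 0, 0, 0, 0.0333],
    [0, 0, 0, 0, 0, 0.0417],
    [0, 0, 0, 0, 0, 0.05],
    [0, 0, 0, 0, 0, 0.0569],
    [0, 0, 0, 0, 0, 0.0611],
    [0, 0, 0, 0, 0, 0.0633],
    [0, 0, 0, 0, 0, 0.0633],
    [0, 0, 0, 0, 0, 0.0633],
    [0, 0, 0, 0, 0, 0.0633],
  ],
)

```text
t: 16.55
tool_pos: [0.5504, 0.0534, 0.045]
eef_rot: [-3.112, -0.414, 0.003]
ft_force: [-5.5, 4.4, 12.5]
width: 0.179
grip_force: 40.0
```

```bash
python3 - <<'E'
from h import *
s=observe();print(s["ft_force"],s["torque"],s["width"]*8.78,s["grip_force"])
rowto([.551,.0532,.0445],-74.9)
q=camera("side");p=camera("top");w=camera("wrist")
cv2.imwrite("pics/f.png",np.hstack([cv2.resize(w["color"],(480,360)),cv2.resize(q["color"][170:310,200:320],(309,360),interpolation=cv2.INTER_CUBIC)])[:,:790])
for c in(p,q):print([b["extent"] for b in finder.boxes_of("large_cup",c)[:1]])
E
```

```text
[-5.45898925  4.36140512 12.45390449] [0.64897501 1.20527671 0.03431242] 1.568237854903071 40.00358819961548
row [0.05 0.03 0.05] [-0.13  0.09  0.06] from [0.5504 0.0534 0.045 ] head -74.84 t 16.55
[[316.9, 195.0, 26.5, 32.1]]
[[282.7, 138.6, 25.7, 32.3]]
```

View pics/f.png

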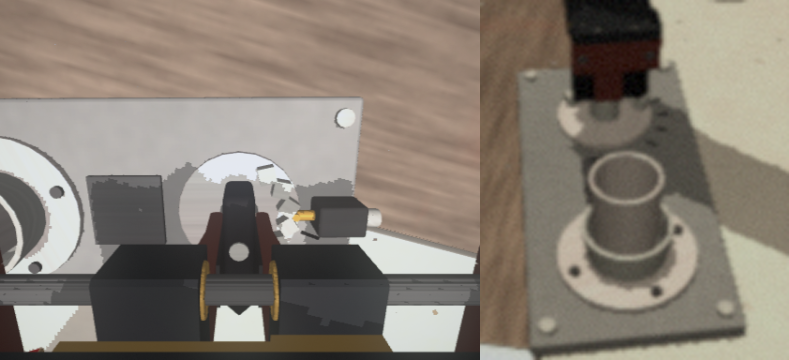

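The final picture shows the bar square to the fixture's long edge, nose to the front, with almost no moment about the knob's axis: the third stop. The cup is still nested and the knob is gripped at 40 N. Handing in.

```bash
python3 -c "
from cell import order;print(order.hand_in())"
```

```text
the job is handed in; nothing more can be done
None
```

I've handed the job in, and no verdict came back: the small cup is nested upright on the holding cup's floor, the knob went back to home and then three clicks clockwise to the third stop, where it is still gripped at 40 N, and the larger cup was not touched.

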